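# Run the tubes out of the feed hopper

### The arm

A 7-joint arm with a two-finger parallel gripper is mounted at the origin on the work surface. World frame = base frame: x ahead of the robot, y to its left, z up, the work surface at z = 0. Lengths are in mm, angles in rad, forces in N, time in s.
With the tool pointing down it reaches from about 425 to 975 mm from the base axis. Payload 16.7 kg.
Tool frame: the origin (TCP) lies on the front face of the gripper's body, between the roots of the fingers; the fingertips stand robot.tip_extent ahead of it and the grasp point (between the pads) lies 54 mm ahead of it (robot.tip_extent is the distance from the TCP to the fingertips, in mm); z points along the fingers, y is the line along which they close (so a half turn about z gives the same grasp; the last joint's range is limited). The gripper opens to 85 mm and grips with 20 to 120 N. Pads are 22 mm wide; open, the fingers measure 114 mm over their backs; the gripper's body (76 mm by 85 mm) begins 54 mm behind the grasp point. The pads swing forward as they close: fully open they stand 13 mm farther back than shut.
Start: joints at [-1.464, 0.426, 0.074, 1.606, -0.034, 1.111, -0.067], TCP at [171.451, 652.829, 303.902] pointing down, gripper open.
Joint ranges: [-2.85, 2.85], [-0.5, 2.14], [-1.23, 1.37], [0.21, 2.46], [-1.02, 4.16], [0.16, 2.05], [-2.73, 2.73]. Speed limits (rad/s): [1.89, 1.89, 2.39, 2.39, 3.01, 3.01, 3.01].

### API

Orientations are given as a unit quaternion [x, y, z, w].
In Python, from bench import robot gives the robot as it stands.
- The arm moves only by the shell command python3 -m handwheel 'ROWS' [FORCE]. ROWS is JSON, a list of rows, each a list of 7 numbers: the turn, a rotation vector about the tool's x, y, z in units of 8 degrees (1.0 is 8 degrees), then the shift along the tool's x, y, z in units of 25 mm (1.0 is 25 mm), then the opening, from 0 (shut) to 1 (fully open). In form: [[wx, wy, wz, tx, ty, tz, hand], ...]. A call has exactly 5 rows; each row is the pose to reach, as a shift and turn from the pose commanded when the call began, along the tool's axes at that moment; what a row does not reach only later rows make up. A row lasts 1/10 s, in which the tool goes at most 50 mm and 8.59 degrees, less where a joint would pass 70% of its speed; a pose out of reach is approached as far as the arm can. A call with a gripper value outside its range is refused whole. The fingers move at their own pace and stop on an object; FORCE is the grip in N (left out, the last holds). Time passes only in rows, so rows that repeat a pose let the fingers close, or fill a call up. It gives the time, the measured TCP pose, the force, the opening and the grip force at its end, in the units of the state.
- robot.sense(): the state, without advancing time (a new reading comes with each control period).
- robot.camera(name): name is "scene" or "top" or "wrist"; returns the picture (420x560x3 uint8, red, green, blue); there is no depth.
- robot.calibration(name): a dict with "intrinsics" (3x3 intrinsics, pixels), "rvec" (rotation vector, rad) and "tvec" (3), from world to camera coordinates, as OpenCV has them; the wrist camera has in their place "tool_from_camera" (4x4, takes a point from camera to tool coordinates, whose origin is the TCP and whose axes are the flange's). Camera axes: x right, y down, z forward; pixel columns grow to the right and rows downward; lengths in mm; the calibration is good to about 2 mm. A picture is of the moment at which its call begins: read the wrist's pose just before it. calibration takes no time and is no camera call.
- robot.close_job(): hands the job in; it is judged then, once.
The state is a dict: "time": time; "qpos": joint angles; "joint_velocities": joint speeds; "effort": joint torques, N m; "position": TCP position; "tcp_rot": TCP orientation; "contact_force": force on the tool from outside, world axes, zero at the start; "moment": the same for the moment, N m; "opening": finger opening in mm; "grasp_force": force on a finger pad.
Only numpy, scipy, OpenCV 4.12 (cv2) and the standard library are available. Lean on these libraries where they do the work, as an engineer would, in place of code of your own. Each camera call takes 0.05 s, during which the arm holds its last target. There are 200 camera calls.

### The job

Run the sample tubes out of the feed hopper into the steel tray. First slide the empty tray up against the hopper's stand so that it sits square under the lip of the chute, then draw the hopper's slide gate all the way out to its end stop, so that all five tubes run down into the tray. Leave the tray in place and the gate fully out, and do not knock over or shift the bottles, jar, cup and well plate standing around.

Things in the scene. Friction and masses are not known exactly. Their poses are not given: they have to be found in the camera images.
- hopper: Steel tube-feed hopper on a fixed stand, 249 mm high, which cannot move. Origin: centre of the stand on the bench top; z up. +x is the way its chute delivers; -x is the way its gate is drawn out. Below the mouth the throat spans x = -37 to 37, y = -54 to 54 mm; stop blocks stick out of its sides to y = +-70 at x = -63, z = 152 mm.
- hopper_mouth (a point): Centre of the hopper's open flared mouth, hopper (0, 0, 249) mm. The rim is 143 mm (along x) by 116 mm (along y) over all, its top at z = 249.
- stand_foot (a point): Hopper (85, 0, 0) mm, on the bench: the middle of the upright plane in which the stand's two side plates (y = +-53, from z = 0 up to 145) and foot plate (y = +-68, 6 mm thick) end towards the chute's side. The tray meets the stand here.
- chute_lip (a point): Middle of the chute's lip, where tubes run off: hopper (112, 0, 55.5) mm. The chute is 100 mm wide inside, slopes down 24 degrees towards +x and overhangs the stand's foot by 27 mm; the underside of its lip is 52 mm above the bench, the cheeks beside it reach x = 126 mm and rise to 90 mm there.
- gate (a joint): Slide gate under the hopper's throat, in m: 0 = pushed fully in, 0.100 = drawn out against its end stop (dark lugs on the blade meet blocks on the stand's sides). Starts at 0 to 0.012, still shut. Slides level along the hopper's -x, takes about 4 to 6 N, stays where it is left. Tubes start to fall after 30 mm or so.
- gate_pull (a point): Centre of the 10 mm thick round top edge of the gate's pull, 195 mm above the bench, at hopper (-130, 0, 195) mm with the gate at 0; moves with it. The pull is the bent-up outer end of the level blade (92 mm wide, upper face at z = 153): an upright plate 92 mm wide, 4 mm thick. Free room for fingers behind it, above the blade: 90 mm to the throat, 55 mm to the rim.
- tray: Loose open steel tray, 160 x 160 mm outside, 42 mm high, 3 mm walls, about 0.4 kg. Origin: centre of its underside; x, y square to its walls. Starts empty on the bench, 45 to 95 mm short of the stand on the chute's side, up to 12 mm off line, up to 0.15 rad askew. Home, its origin is at hopper (165, 0, 0) mm, its near wall under the lip.
- dropper_a: Amber glass dropper bottle with white cap, 36 mm across, 94 mm high; origin under its centre. A bystander beside the tray.
- dropper_b: Amber glass dropper bottle with black cap, 36 mm across, 94 mm high; origin under its centre. A bystander between the hopper and the robot.
- jar: White plastic jar, 62 mm across, 85 mm high; origin under its centre. A bystander near the gate's pull.
- cup: Clear plastic cup, 60 mm across, 50 mm high; origin under its centre. A bystander near the gate's pull.
- microplate: White well plate, 127 x 86 x 14 mm, lying on the bench; origin under its centre. A bystander on the far side of the hopper.
- tube0: Loose closed sample tube, 20 mm across, 90 mm long, 22 g, lying in the hopper on the gate, along the hopper's y. Origin: its middle; y along the tube. It rolls down the chute when the gate is drawn.
- tube1: Loose closed sample tube, 20 mm across, 90 mm long, 22 g, lying in the hopper on the gate, along the hopper's y. Origin: its middle; y along the tube. It rolls down the chute when the gate is drawn.
- tube2: Loose closed sample tube, 20 mm across, 90 mm long, 22 g, lying in the hopper on the gate, along the hopper's y. Origin: its middle; y along the tube. It rolls down the chute when the gate is drawn.
- tube3: Loose closed sample tube, 20 mm across, 90 mm long, 22 g, lying in the hopper on the others, along the hopper's y. Origin: its middle; y along the tube. It rolls down the chute when the gate is drawn.
- tube4: Loose closed sample tube, 20 mm across, 90 mm long, 22 g, lying in the hopper on the others, along the hopper's y. Origin: its middle; y along the tube. It rolls down the chute when the gate is drawn.
Things that resemble listed ones, but are neither listed nor needed, are in the scene too. Of the things that look like the tray, take the one that is farthest to the robot's left at the start.

How it is judged (in metres and radians):
On the way, in this order (a step that is already met when the one before it is completed fails the run):
1. the tray sits against the stand under the chute's lip while the gate is still shut (x of tray in the frame of hopper below 0.181 m and y of tray in the frame of hopper between -0.027 and 0.027 m and angle between the x axis of tray and the x axis of hopper, either way round below 0.17 rad and value of joint gate below 0.025 m), for 0.2 s.
2. the gate is drawn out to its end stop (value of joint gate above 0.094 m), for 0.2 s.
At the end, for the whole second after the job is handed in: The gate is out within 6 mm of its end stop; the tray lies within 16 mm of the stand, within 27 mm of the chute's middle line and 0.17 rad of square; all five tubes lie inside the tray; the tray is at rest (value of joint gate above 0.094 m and x of tray in the frame of hopper below 0.181 m and y of tray in the frame of hopper between -0.027 and 0.027 m and angle between the x axis of tray and the x axis of hopper, either way round below 0.17 rad and linear speed of tray below 0.03 m/s and z of each of tube0, tube1, tube2, tube3, tube4 in the frame of tray below 0.05 m and x of tube0 in the frame of tray between -0.078 and 0.078 m and y of tube0 in the frame of tray between -0.078 and 0.078 m and x of tube1 in the frame of tray between -0.078 and 0.078 m and y of tube1 in the frame of tray between -0.078 and 0.078 m and x of tube2 in the frame of tray between -0.078 and 0.078 m and y of tube2 in the frame of tray between -0.078 and 0.078 m and x of tube3 in the frame of tray between -0.078 and 0.078 m and y of tube3 in the frame of tray between -0.078 and 0.078 m and x of tube4 in the frame of tray between -0.078 and 0.078 m and y of tube4 in the frame of tray between -0.078 and 0.078 m); the robot touches nothing.
It fails at once if the dropper a is shifted by more than 40 mm or knocked over (distance of dropper_a from where it was at the start of the episode above 0.04 m or angle between dropper_a's own z axis and vertical above 0.5 rad).
It fails at once if the dropper b is shifted by more than 40 mm or knocked over (distance of dropper_b from where it was at the start of the episode above 0.04 m or angle between dropper_b's own z axis and vertical above 0.5 rad).
It fails at once if the jar is shifted by more than 40 mm or knocked over (distance of jar from where it was at the start of the episode above 0.04 m or angle between jar's own z axis and vertical above 0.5 rad).
It fails at once if the cup is shifted by more than 40 mm or knocked over (distance of cup from where it was at the start of the episode above 0.04 m or angle between cup's own z axis and vertical above 0.5 rad).
It fails at once if the microplate is shifted by more than 40 mm or knocked over (distance of microplate from where it was at the start of the episode above 0.04 m or angle between microplate's own z axis and vertical above 0.5 rad).
It also fails if it takes over 51 s, if anything falls off the work surface, if the arm or the gripper's body presses on something with over 40 N, if the wrist force passes 120 N, or if a joint passes its speed limit or range.

## Working session

There is one attempt and no reset: what is moved stays moved. The work goes in short steps, Python scripts to look and compute and a shell command to move; the robot and the scene stay as the last step left them, time stands still between calls to the robot, and variables do not carry over. Pictures are saved under pics/ and viewed, at most 10 in all, crops included, and the job is handed in when it is done.

```bash
mkdir -p pics; cat > h.py <<'E'
import numpy as np, cv2
from scipy.spatial.transform import Rotation as R
from bench import robot
def cal(n, s=None):
    c=robot.calibration(n); K=np.array(c["intrinsics"],float)
    if "rvec" in c:
        M=cv2.Rodrigues(np.array(c["rvec"],float))[0]; t=np.array(c["tvec"],float).ravel()
    else:
        s=s or robot.sense(); T=np.eye(4); T[:3,:3]=R.from_quat(s["tcp_rot"]).as_matrix(); T[:3,3]=s["position"]
        W=np.linalg.inv(T@np.array(c["tool_from_camera"])); M=W[:3,:3]; t=W[:3,3]
    return K,M,t
def ray(c,uv):
    K,M,t=c; d=M.T@np.linalg.solve(K,[uv[0],uv[1],1.]); return -M.T@t,d/np.linalg.norm(d)
def onz(c,uv,z):
    o,d=ray(c,uv); return o+d*(z-o[2])/d[2]
def two(c1,a,c2,b):
    o,d=ray(c1,a);p,e=ray(c2,b); s=np.linalg.lstsq(np.c_[d,-e],p-o,rcond=None)[0]
    x,y=o+d*s[0],p+e*s[1]; return (x+y)/2,np.linalg.norm(x-y)
def proj(c,p):
    K,M,t=c; q=K@(M@np.array(p,float)+t); return q[:2]/q[2]
def save(n,f):
    im=robot.camera(n); cv2.imwrite("pics/"+f,im[:,:,::-1]); return im
def tool(dp,s=None):
    s=s or robot.sense(); return R.from_quat(s["tcp_rot"]).inv().apply(dp)/25
E
python3 - <<'E'
from h import *
s=robot.sense(); print(s["position"],s["tcp_rot"],s["opening"],robot.tip_extent)
save("top","top0.png"); save("scene","scene0.png")
for n in("top","scene"):
    K,M,t=cal(n); print(n,K[0,0],-M.T@t, M[2])
E
```

```text
[171.38909793 652.55566851 303.19779882] [ 1.28084008e-01  9.91763112e-01 -6.44104349e-04 -4.12781770e-05] 85.47429267684906 72.6
top 502.12188879746515 [ 310.54973413 -128.04213124 1427.70539477] [ 0.10907676  0.01123614 -0.99396982]
scene 433.18761139223625 [1294.83110172 -397.10603727 1041.04735567] [-0.66781917  0.22446598 -0.70967076]
```

View pics/top0.png

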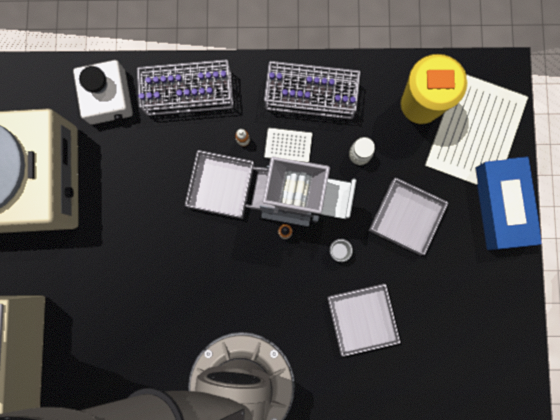

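View pics/scene0.png

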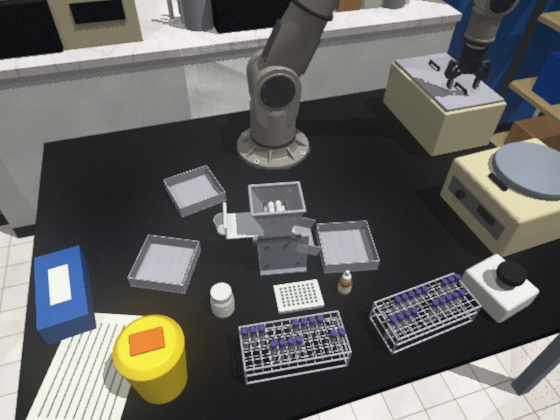

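Trays in the top view: A (220,184), B (408,217) and C (364,320). The robot's left is image left, so A is the one, and it also lies on the chute's side. I'll confirm it in a crop.

```bash
python3 - <<'E'
from h import *
im=cv2.imread("pics/top0.png")[120:270,170:390]
cv2.imwrite("pics/crop0.png",cv2.resize(im,(792,540),interpolation=cv2.INTER_CUBIC))
c=cal("top")
for p in[(220,184),(408,217),(364,320)]: print(onz(c,p,0).round())
E
```

```text
[568.  62.   0.]
[ 470. -476.    0.]
[ 181. -345.    0.]
```

View pics/crop0.png

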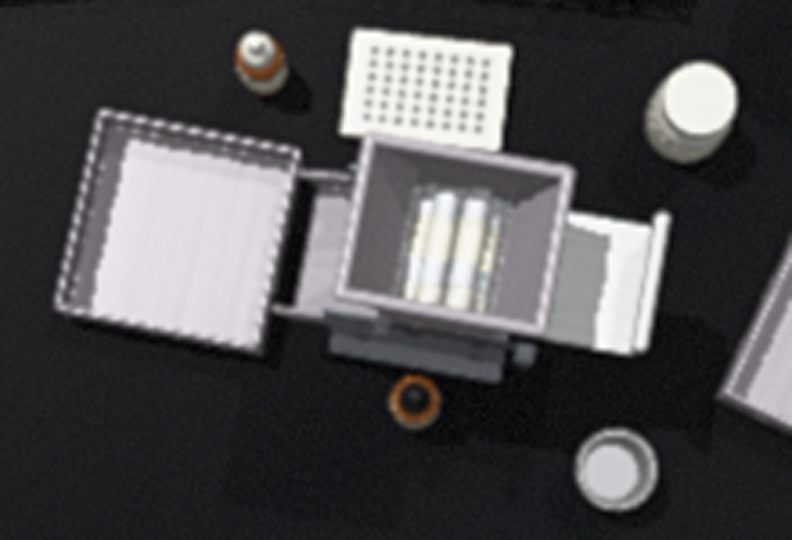

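The crop confirms tray A: its rim corners are at about crop (102,110), (298,150), (262,354), (57,312), and it stands by the chute with dropper_a above it. The hopper rim is at (366,135), (574,170), (545,335), (338,298). The pull's top edge runs from (664,213) to (638,352).

```bash
python3 - <<'E'
from h import *
im=cv2.imread("pics/scene0.png")[165:315,180:400]
cv2.imwrite("pics/crop1.png",cv2.resize(im,(792,540),interpolation=cv2.INTER_CUBIC))
c=cal("top"); f=lambda p:np.array(p)/3.6+[170,120]
def quad(name,ps,z):
    w=np.array([onz(c,f(p),z) for p in ps]); m=w.mean(0)
    print(name,m.round(1),[round(float(np.linalg.norm(w[i]-w[(i+1)%4])),1) for i in range(4)],
     "edge ang",[round(float(np.degrees(np.arctan2(*(w[j]-w[i])[1::-1]))),1) for i,j in((1,0),(2,3),(2,1),(3,0))])
quad("tray",[(102,110),(298,150),(262,354),(57,312)],42)
quad("rim",[(366,135),(574,170),(545,335),(338,298)],249)
a,b=[onz(c,f(p),195) for p in((664,213),(638,352))]; print("pull",a.round(),b.round(),((a+b)/2).round(1))
for n,p,z in(("dropA",(256,45),94),("dropB",(414,400),94),("jar",(702,98),85),("cup",(617,466),50)): print(n,onz(c,f(p),z).round())
E
```

```text
tray [559.8  56.6  42. ] [157.4, 162.6, 162.6, 162.9] edge ang [78.0, 78.2, -9.7, -11.5]
rim [ 519.5 -153.6  249. ] [140.0, 111.9, 138.2, 110.9] edge ang [80.0, 79.5, -10.5, -9.6]
pull [ 543. -299.  195.] [ 447. -279.  195.] [ 494.9 -288.9  195. ]
dropA [693.  -7.  94.]
dropB [ 423. -125.   94.]
jar [ 652. -344.   85.]
cup [ 375. -279.   50.]
```

View pics/crop1.png

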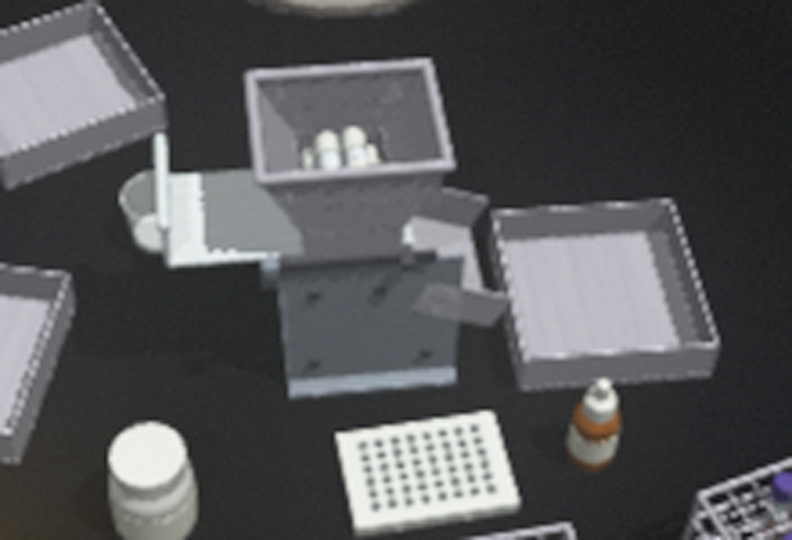

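The scene crop shows the same layout: hopper rim at (248,73), (432,63), (454,165), (258,180), pull top from (160,136) to (163,226), and tray rim at (492,212), (672,203), (716,345), (520,362). Next I check heights across both views.

```bash
python3 - <<'E'
from h import *
c=cal("top"); d=cal("scene"); f=lambda p:np.array(p)/3.6+[170,120]; g=lambda p:np.array(p)/3.6+[180,165]
def run(n,A,B):
    P=[]
    for a,b in zip(A,B):
        p,e=two(c,f(a),d,g(b)); P.append(p); print(n,p.round(),round(e,1))
    print(n,"mean",np.mean(P,0).round(1)); return np.array(P)
run("rim",[(366,135),(574,170),(545,335),(338,298)],[(454,165),(258,180),(248,73),(432,63)])
run("pull",[(664,213),(638,352)],[(163,226),(160,136)])
run("tray",[(102,110),(298,150),(262,354),(57,312)],[(716,345),(520,362),(492,212),(672,203)])
O=np.array([519.5,-153.6]); a=np.radians(79.8); X=np.array([np.cos(a),np.sin(a)]);Y=np.array([-X[1],X[0]])
for n,p in dict(tray=(559.8,56.6),pull=(494.9,-288.9),dA=(693,-7),dB=(423,-125),jar=(652,-344),cup=(375,-279)).items():
    v=np.array(p)-O; print(n,(v@X).round(1),(v@Y).round(1))
print("home",O+165*X,"pull0",O-130*X)
s=robot.sense(); print(R.from_quat(s["tcp_rot"]).as_matrix().round(2))
E
```

```text
rim [588. -92. 245.] 5.5
rim [ 563. -229.  247.] 6.7
rim [ 454. -208.  246.] 7.9
rim [480. -71. 242.] 8.8
rim mean [ 521.2 -150.1  245.1]
pull [ 543. -295.  198.] 5.7
pull [ 447. -277.  193.] 5.4
pull mean [ 495.3 -286.1  195.5]
tray [657. 121.  42.] 4.0
tray [625. -34.  38.] 2.0
tray [466.  -2.  37.] 11.8
tray [499. 157.  33.] 8.1
tray mean [561.6  60.3  37.6]
tray 214.0 -2.4
pull -137.5 0.3
dA 175.0 -144.8
dB 11.1 100.0
jar -163.9 -164.1
cup -149.0 120.0
home [548.71898215   8.79227531] pull0 [ 496.47898376 -281.54542904]
[[-0.97  0.25 -0.  ]
 [ 0.25  0.97 -0.  ]
 [-0.   -0.   -1.  ]]
```

Measurements hold: rim about 245 (249 in the text), pull about 195, tray rim about 40, and all sizes match. The gate is about 7 mm out. The tray sits at hopper (214,-2) and is about 2° askew. I'll push it from its far wall with both fingers spread along that wall.

```bash
cat > go.py <<'E'
import sys
from h import *
# go.py hx hy z yaw : shift and turn to a hopper-frame target (tool down, tool y at yaw from hopper x, deg)
O=np.array([520.,-152.5]); A=79.9; a=np.radians(A); X=np.array([np.cos(a),np.sin(a)]);Y=np.array([-X[1],X[0]])
if __name__=="__main__":
    hx,hy,z,yaw=map(float,sys.argv[1:5]); s=robot.sense(); Q=R.from_quat(s["tcp_rot"])
    p=np.r_[O+hx*X+hy*Y,z]; b=a+np.radians(yaw); y=np.array([np.cos(b),np.sin(b),0]); zz=np.array([0,0,-1.])
    T=R.from_matrix(np.c_[np.cross(y,zz),y,zz]); w=(Q.inv()*T).as_rotvec(degrees=True)/8
    v=s["position"][:2]-O
    print("at",(v@X).round(1),(v@Y).round(1),s["position"][2].round(1),"t",round(s["time"],2),"F",np.round(s["contact_force"],1),"open",round(s["opening"],1),"| turn",w.round(2),"shift",tool(p-s["position"],s).round(2))
E
python3 go.py 345 -2 300 -90
python3 -m handwheel '[[0,0,1,-1.6,-1.1,0,1],[0,0,2,-3.2,-2.2,0,1],[0,0,3,-4.8,-3.3,0,1],[0,0,4,-6.4,-4.4,0,1],[0,0,5,-8,-5.5,0,1]]'
python3 go.py 345 -2 300 -90
```

```text
at 731.5 484.4 303.3 t 0.1 F [ 0.1  0.4 -0.8] open 85.2 | turn [-1.000e-02  1.000e-02  1.067e+01] shift [-20.64 -13.84   0.15]
time: 0.6
position: [330.9, 467.2, 303.8]
tcp_rot: [0.462, 0.887, -0.0, -0.0]
contact_force: [0.8, 0.7, 0.4]
opening: 85.4
grasp_force: 0.0
at 577.0 294.9 303.8 t 0.6 F [0.8 0.7 0.4] open 85.4 | turn [-0.    0.    5.63] shift [-14.96   1.82   0.15]
```

```bash
python3 -m handwheel '[[0,0,1,-1.8,0.2,0,1],[0,0,2,-3.6,0.4,0,1],[0,0,3,-5.4,0.6,0,1],[0,0,4,-7.2,0.8,0,1],[0,0,5,-9,1,0,1]]'
python3 go.py 345 -2 300 -90
```

```text
time: 1.1
position: [481.1, 298.2, 303.9]
tcp_rot: [0.738, 0.675, -0.0, -0.0]
contact_force: [1.0, 1.4, 0.5]
opening: 85.2
grasp_force: 0.0
at 436.9 117.3 303.9 t 1.1 F [1.  1.4 0.5] open 85.2 | turn [-0.   -0.    0.63] shift [-4.08  4.43  0.16]
```

```bash
python3 -m handwheel '[[0,0,0.6,-1.3,1.4,0,1],[0,0,0.6,-2.7,2.9,0,1],[0,0,0.6,-4.1,4.4,1,1],[0,0,0.6,-4.1,4.4,3,1],[0,0,0.6,-4.1,4.4,4.5,1]]'
python3 go.py 345 -2 85 -90
python3 - <<'E'
from h import *
save("wrist","w0.png"); save("top","top1.png")
E
```

```text
time: 1.6
position: [582.4, 186.4, 189.7]
tcp_rot: [0.764, 0.645, 0.0, 0.0]
contact_force: [0.3, 1.3, 0.1]
opening: 85.3
grasp_force: 0.0
at 344.5 -2.0 189.7 t 1.6 F [0.3 1.3 0.1] open 85.3 | turn [0.01 0.   0.05] shift [ 0.02 -0.    4.19]
```

View pics/w0.png

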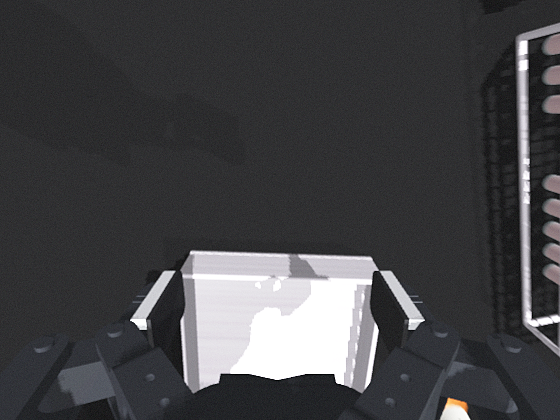

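The wrist view shows the tray's far rim running from (190,252) to (373,260), centred between the fingers. I'll locate it before descending.

```bash
python3 - <<'E'
from go import *
c=cal("wrist")
for p in((190,252),(373,260)):
    w=onz(c,p,42); v=w[:2]-O; print((v@X).round(1),(v@Y).round(1))
E
```

```text
320.6 66.0
315.7 -68.2
```

Row 252 is the outer wall's foot (z=0), because the camera looks at the wall from outside. The rim is at about row 277, so I recompute with that.

```bash
python3 - <<'E'
from go import *
c=cal("wrist")
for p,z in(((190,252),0),((373,260),0),((181,275),42),((372,282),42)):
    w=onz(c,p,z); v=w[:2]-O; print((v@X).round(1),(v@Y).round(1))
E
```

```text
300.2 78.4
294.4 -81.9
301.5 74.1
297.4 -69.3
```

```bash
python3 -m handwheel '[[0,0,0,0,0,1.4,1],[0,0,0,0,0,2.8,1],[0,0,0,0,0,4.2,1],[0,0,0,-0.5,0,4.2,1],[0,0,0,-1,0,4.2,1]]'
python3 -m handwheel '[[0,0,0,-0.3,0,0,1],[0,0,0,-0.6,0,0,1],[0,0,0,-0.9,0,0,1],[0,0,0,-1.2,0,0,1],[0,0,0,-1.5,0,0,1]]'
python3 go.py 256 0 85 -90
```

```text
time: 2.2
position: [577.8, 163.3, 88.1]
tcp_rot: [0.763, 0.646, 0.0, 0.0]
contact_force: [0.4, -0.3, 0.5]
opening: 85.3
grasp_force: 0.0
time: 2.7
position: [572.3, 127.8, 88.4]
tcp_rot: [0.763, 0.646, 0.002, 0.0]
contact_force: [1.2, 6.1, 4.0]
opening: 85.6
grasp_force: 3.2
at 285.1 -2.3 88.4 t 2.7 F [1.2 6.1 4. ] open 85.6 | turn [ 0.02 -0.02  0.08] shift [-1.16 -0.1   0.13]
```

```bash
python3 -m handwheel '[[0,0,0,-0.2,0,0,1],[0,0,0,-0.4,0,0,1],[0,0,0,-0.6,0,0,1],[0,0,0,-0.8,0,0,1],[0,0,0,-0.8,0,0,1]]'
python3 go.py 256 0 85 -90
python3 - <<'E'
from h import *
im=save("top","top2.png")[:,:,::-1][120:270,170:390]
cv2.imwrite("pics/crop2.png",cv2.resize(im,(792,540),interpolation=cv2.INTER_CUBIC))
E
```

```text
time: 3.2
position: [568.8, 107.2, 88.2]
tcp_rot: [0.763, 0.646, 0.001, 0.0]
contact_force: [0.7, 1.2, 0.9]
opening: 85.3
grasp_force: 0.6
at 264.2 -2.5 88.2 t 3.2 F [0.7 1.2 0.9] open 85.3 | turn [ 0.02 -0.01  0.07] shift [-0.33 -0.1   0.13]
```

View pics/crop2.png

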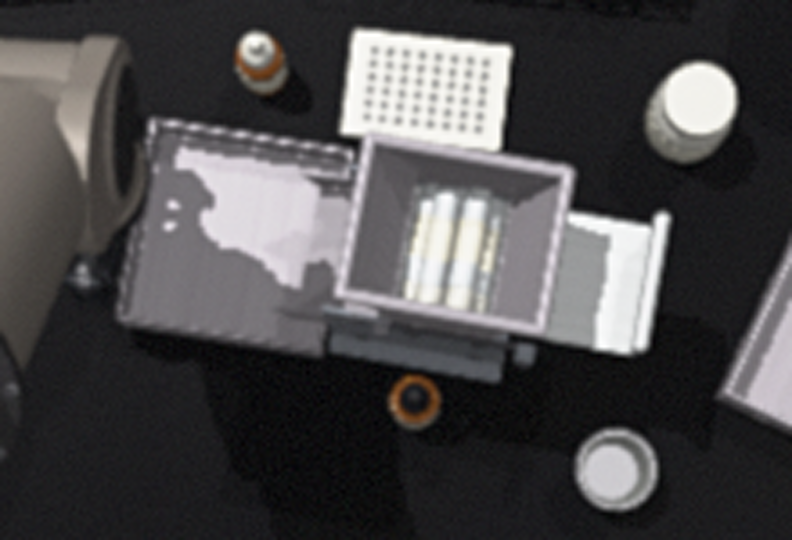

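The tray is now nearly home: left rim corners are at (152,118) and (120,322), and its near wall is under the lip. I keep pushing gently until it meets the stand.

```bash
python3 -m handwheel '[[0,0,0,-0.1,0,0,1],[0,0,0,-0.2,0,0,1],[0,0,0,-0.3,0,0,1],[0,0,0,-0.3,0,0,1],[0,0,0,-0.3,0,0,1]]'
python3 go.py 256 0 85 -90
python3 - <<'E'
from go import *
c=cal("top"); f=lambda p:np.array(p)/3.6+[170,120]
for p in((152,118),(120,322)):
    v=onz(c,f(p),42)[:2]-O; print((v@X).round(1),(v@Y).round(1))
E
```

```text
time: 3.75
position: [567.9, 102.2, 87.4]
tcp_rot: [0.763, 0.646, 0.002, -0.0]
contact_force: [5.4, 13.1, 1.8]
opening: 85.4
grasp_force: 7.3
at 259.2 -2.5 87.4 t 3.75 F [ 5.4 13.1  1.8] open 85.4 | turn [ 0.02 -0.02  0.08] shift [-0.13 -0.1   0.1 ]
250.8 -86.9
245.1 75.7
```

```bash
python3 -m handwheel '[[0,0,0,-0.1,0,0,1],[0,0,0,-0.2,0,0,1],[0,0,0,-0.2,0,0,1],[0,0,0,-0.2,0,0,1],[0,0,0,-0.2,0,0,1]]'
python3 go.py 256 0 85 -90
```

```text
time: 4.25
position: [568.4, 101.4, 88.1]
tcp_rot: [0.762, 0.647, 0.004, -0.001]
contact_force: [9.0, 35.7, 3.1]
opening: 85.4
grasp_force: 18.5
at 258.4 -3.1 88.1 t 4.25 F [ 9.  35.7  3.1] open 85.4 | turn [ 0.03 -0.06  0.09] shift [-0.1  -0.13  0.12]
```

The tray is seated: 36 N with no further motion. Back off, then lift.

```bash
python3 -m handwheel '[[0,0,0,1,0,0,1],[0,0,0,2,0,0,1],[0,0,0,2,0,-2,1],[0,0,0,2,0,-4,1],[0,0,0,2,0,-6,1]]'
python3 -m handwheel '[[0,0,-1,0,0,-2,1],[0,0,-2,0,0,-4,1],[0,0,-3,-1,0,-5,0.6],[0,0,-4,-3,0,-5,0.6],[0,0,-5,-5,0,-5,0.6]]'
python3 go.py -138 0 345 0
python3 - <<'E'
from h import *
im=save("top","top3.png")[:,:,::-1][120:270,170:390]
cv2.imwrite("pics/crop3.png",cv2.resize(im,(792,540),interpolation=cv2.INTER_CUBIC))
E
```

```text
time: 4.75
position: [573.6, 143.8, 238.1]
tcp_rot: [0.763, 0.646, -0.001, 0.0]
contact_force: [0.8, 1.1, 0.4]
opening: 85.6
grasp_force: 0.0
time: 5.25
position: [553.1, 20.5, 362.5]
tcp_rot: [0.494, 0.869, 0.001, 0.001]
contact_force: [0.4, -0.6, -0.3]
opening: 51.2
grasp_force: 0.0
at 176.1 -2.2 362.5 t 5.25 F [ 0.4 -0.6 -0.3] open 51.2 | turn [ 0.01  0.01 -6.14] shift [-9.45 -8.29  0.69]
```

View pics/crop3.png

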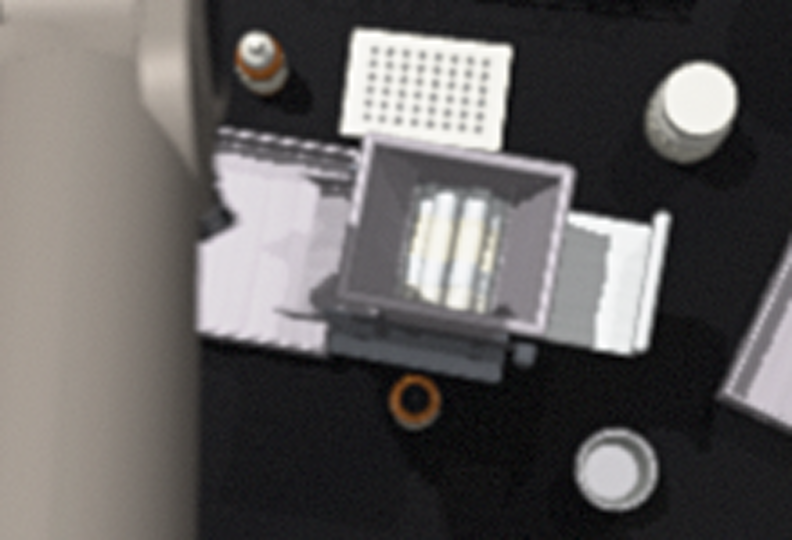

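The tray is in place and the bystanders are undisturbed. The gate is unmoved, with the pull still at (664,213) to (638,352). Next I move above the pull, keeping the height until I am past the rim.

```bash
python3 -m handwheel '[[0,0,-1,-1.4,-1.2,0,0.6],[0,0,-2,-2.8,-2.4,0,0.6],[0,0,-3,-4.2,-3.6,0,0.6],[0,0,-4,-5.6,-4.8,0,0.6],[0,0,-5,-6.9,-6,0,0.6]]'
python3 go.py -138 0 345 0
```

```text
time: 5.8
position: [513.3, -192.6, 361.7]
tcp_rot: [0.191, 0.982, 0.0, 0.0]
contact_force: [0.5, -0.6, 0.3]
opening: 51.2
grasp_force: 0.0
at -40.7 -0.4 361.7 t 5.8 F [ 0.5 -0.6  0.3] open 51.2 | turn [ 0.    0.   -1.49] shift [-0.79 -3.81  0.67]
```

```bash
python3 -m handwheel '[[0,0,-0.8,-0.4,-1.9,0,0.6],[0,0,-1.5,-0.8,-3.8,0,0.6],[0,0,-1.5,-0.8,-3.8,0.7,0.6],[0,0,-1.5,-0.8,-3.8,0.7,0.6],[0,0,-1.5,-0.8,-3.8,0.7,0.6]]'
python3 go.py -138 0 249 0
python3 - <<'E'
from h import *
save("wrist","w1.png")
E
```

```text
time: 6.3
position: [496.7, -285.6, 344.0]
tcp_rot: [0.09, 0.996, 0.0, -0.0]
contact_force: [-0.2, 0.2, 0.4]
opening: 51.1
grasp_force: 0.0
at -135.1 -0.4 344.0 t 6.3 F [-0.2  0.2  0.4] open 51.1 | turn [ 0.   -0.01 -0.02] shift [ 0.01 -0.12  3.8 ]
```

View pics/w1.png

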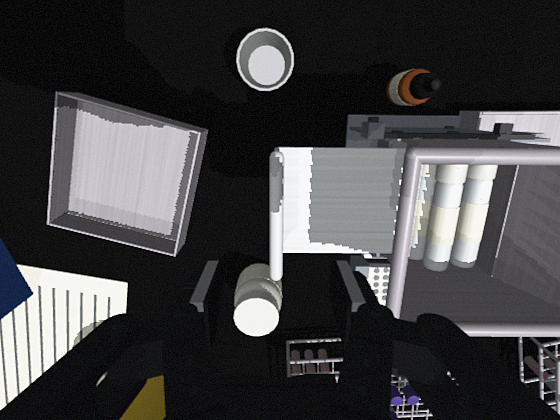

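The wrist view shows the pull's top edge running from (276,152) to (277,278), between the fingers at columns ~205 and ~350. I compute its position and check the height against the earlier top-view ray.

```bash
python3 - <<'E'
from go import *
c=cal("wrist"); d=cal("top"); f=lambda p:np.array(p)/3.6+[170,120]
for p,q in(((276,152),(638,352)),((277,278),(664,213))):
    w=onz(c,p,195); v=w[:2]-O; t,e=two(c,p,d,f(q)); print((v@X).round(1),(v@Y).round(1),"two-view",t.round(),round(e,1))
E
```

```text
-135.5 48.7 two-view [ 445. -277.  217.] 1.2
-135.0 -47.3 two-view [ 543. -296.  196.] 5.0
```

The pull is at hopper x -135 and y about 0, straight under the hand. I descend and grip.

```bash
python3 -m handwheel '[[0,0,0,0,0,1.3,0.6],[0,0,0,0,0,2.6,0.6],[0,0,0,0,0,3.8,0.6],[0,0,0,0,0,3.8,0.6],[0,0,0,0,0,3.8,0.3]]' 40
python3 go.py -138 0 249 0
python3 -m handwheel '[[0,0,0,0,0,0,0],[0,0,0,0,0,0,0],[0,0,0,0,0,0,0],[0,0,0,0,0,0,0],[0,0,0,0,0,0,0]]' 40
python3 go.py -234 0 249 0
```

```text
time: 6.85
position: [497.3, -285.7, 250.0]
tcp_rot: [0.089, 0.996, -0.0, -0.0]
contact_force: [0.5, 0.8, 0.3]
opening: 37.9
grasp_force: 0.0
at -135.1 -1.0 250.0 t 6.85 F [0.5 0.8 0.3] open 37.9 | turn [-0.   -0.   -0.02] shift [ 0.04 -0.12  0.04]
time: 7.35
position: [497.5, -286.4, 250.6]
tcp_rot: [0.09, 0.996, -0.0, 0.001]
contact_force: [-2.2, 1.8, 10.5]
opening: 8.4
grasp_force: 39.1
at -135.8 -1.3 250.6 t 7.35 F [-2.2  1.8 10.5] open 8.4 | turn [ 0.    0.02 -0.02] shift [ 0.04 -3.93  0.07]
```

```bash
python3 -m handwheel '[[0,0,0,0,-0.2,0,0],[0,0,0,0,-0.5,0,0],[0,0,0,0,-0.9,0,0],[0,0,0,0,-1.3,0,0],[0,0,0,0,-1.7,0,0]]'
python3 go.py -234 0 249 0
python3 -m handwheel '[[0,0,0,0,-0.4,0,0],[0,0,0,0,-0.8,0,0],[0,0,0,0,-1.2,0,0],[0,0,0,0,-1.6,0,0],[0,0,0,0,-1.9,0,0]]'
python3 go.py -234 0 249 0
```

```text
time: 7.85
position: [489.6, -328.1, 250.6]
tcp_rot: [0.089, 0.996, 0.0, 0.001]
contact_force: [-3.7, 5.7, 13.6]
opening: 8.8
grasp_force: 39.5
at -178.2 -0.9 250.6 t 7.85 F [-3.7  5.7 13.6] open 8.8 | turn [ 0.01  0.01 -0.02] shift [ 0.03 -2.23  0.06]
time: 8.35
position: [480.7, -375.3, 250.6]
tcp_rot: [0.09, 0.996, 0.0, 0.001]
contact_force: [-4.6, 5.9, 13.1]
opening: 8.4
grasp_force: 39.5
at -226.2 -0.4 250.6 t 8.35 F [-4.6  5.9 13.1] open 8.4 | turn [ 0.    0.01 -0.02] shift [ 0.01 -0.31  0.06]
```

```bash
python3 -m handwheel '[[0,0,0,0,-0.1,0,0],[0,0,0,0,-0.2,0,0],[0,0,0,0,-0.3,0,0],[0,0,0,0,-0.3,0,0],[0,0,0,0,-0.3,0,0]]'
python3 go.py -234 0 249 0
python3 -m handwheel '[[0,0,0,0,-0.1,0,0],[0,0,0,0,-0.1,0,0],[0,0,0,0,-0.1,0,0],[0,0,0,0,-0.1,0,0],[0,0,0,0,-0.1,0,0]]'
python3 go.py -234 0 249 0
```

```text
time: 8.85
position: [480.5, -377.8, 250.4]
tcp_rot: [0.088, 0.996, 0.004, -0.0]
contact_force: [-7.3, 34.5, 29.4]
opening: 8.4
grasp_force: 42.0
at -228.7 -0.6 250.4 t 8.85 F [-7.3 34.5 29.4] open 8.4 | turn [ 0.06 -0.01  0.  ] shift [ 0.02 -0.21  0.06]
time: 9.35
position: [480.6, -378.2, 250.2]
tcp_rot: [0.087, 0.996, 0.006, -0.0]
contact_force: [-8.2, 47.8, 35.9]
opening: 8.3
grasp_force: 43.2
at -229.1 -0.7 250.2 t 9.35 F [-8.2 47.8 35.9] open 8.3 | turn [ 0.08 -0.01  0.01] shift [ 0.03 -0.2   0.05]
```

The end stop is reached: 48 N with no further travel. I ease the load, open, lift and look.

```bash
python3 -m handwheel '[[0,0,0,0,0.2,0,0],[0,0,0,0,0.2,0,0.5],[0,0,0,0,0.2,0,0.5],[0,0,0,0,0.2,0,0.5],[0,0,0,0,0.2,0,0.5]]'
python3 go.py -229 0 249 0
python3 -m handwheel '[[0,0,0,0,0,-1,0.5],[0,0,0,0,0,-2.5,0.5],[0,0,0,0,0,-4,0.5],[0,0,0,0,0,-4,0.5],[0,0,0,0,0,-4,0.5]]'
python3 - <<'E'
from h import *
t=save("top","top4.png")[:,:,::-1][120:270,170:390]; w=save("scene","sc4.png")[:,:,::-1][165:315,180:400]
z=lambda i:cv2.resize(i,(400,273),interpolation=cv2.INTER_CUBIC)
cv2.imwrite("pics/end.png",np.vstack([cv2.resize(t,(800,545))[:300],np.hstack([z(t),z(w)])]))
E
```

```text
time: 9.85
position: [479.7, -380.0, 249.1]
tcp_rot: [0.09, 0.996, -0.0, 0.0]
contact_force: [-0.6, -0.7, -0.3]
opening: 42.8
grasp_force: 0.0
at -231.1 -0.3 249.1 t 9.85 F [-0.6 -0.7 -0.3] open 42.8 | turn [-0.    0.   -0.02] shift [0.01 0.08 0.  ]
time: 10.35
position: [479.9, -380.0, 349.5]
tcp_rot: [0.09, 0.996, -0.0, 0.001]
contact_force: [0.8, -0.8, -1.3]
opening: 42.9
grasp_force: 0.0
```

View pics/end.png

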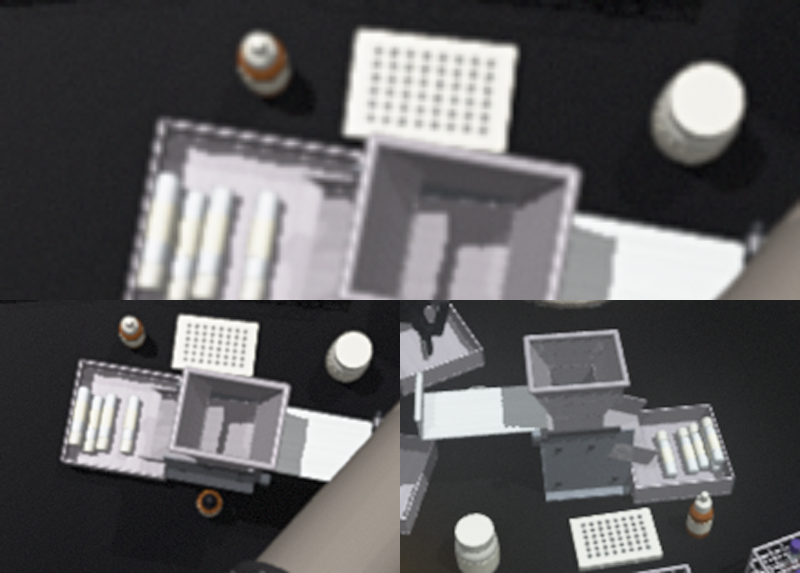

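I can see four tubes in the tray at full-view top pixels near (215,180), and the hopper looks empty. The fifth may be hidden under the chute, stacked, or hung up. I'll take a tilted wrist look from the tray side.

```bash
python3 -m handwheel '[[0,0,0,0,1.5,-1,0.5],[0,0,0,0,3.3,-1,0.5],[0,0,0,0,5.2,-1,0.5],[0,0,0,0,7.1,-1,0.5],[0,0,0,0,9,-1,0.5]]'
python3 -m handwheel '[[0,0,0,0,1.9,0,0.5],[0,0,0,0,3.8,0,0.5],[0,0,0,0,5.7,0,0.5],[0,0,0,0,7.6,0,0.5],[0,0,0,0,9.5,0,0.5]]'
python3 -m handwheel '[[1,0,0,0,0.8,0,0.5],[2,0,0,0,1.4,0,0.5],[3,0,0,0,1.4,0,0.5],[3,0,0,0,1.4,0,0.5],[3,0,0,0,1.4,0,0.5]]'
python3 go.py 270 0 375 0
python3 - <<'E'
from go import *
im=save("wrist","w2.png")
c=cal("wrist")
for n,p in dict(lip=(112,0,55.5),traycorner1=(245,80,42),traycorner2=(245,-80,42),mouth=(0,0,249),near=(88,60,3)).items(): print(n,proj(c,np.r_[O+p[0]*X+p[1]*Y,p[2]]).round())
E
```

```text
time: 10.95
position: [519.6, -156.3, 373.0]
tcp_rot: [0.09, 0.996, -0.0, -0.001]
contact_force: [0.9, -0.4, -0.1]
opening: 43.0
grasp_force: 0.0
time: 11.45
position: [562.0, 77.3, 372.9]
tcp_rot: [0.09, 0.996, -0.0, -0.001]
contact_force: [0.2, -0.8, -0.9]
opening: 42.3
grasp_force: 0.0
time: 11.95
position: [568.4, 109.9, 372.6]
tcp_rot: [0.087, 0.974, -0.206, -0.019]
contact_force: [0.0, -0.3, -0.0]
opening: 42.4
grasp_force: 0.0
at 266.8 -1.6 372.6 t 11.95 F [ 0.  -0.3 -0. ] open 42.4 | turn [-2.99 -0.02 -0.02] shift [ 0.07  0.08 -0.14]
lip [268. 167.]
traycorner1 [380. 103.]
traycorner2 [368. 235.]
mouth [ 71. 194.]
near [268. 119.]
```

View pics/w2.png

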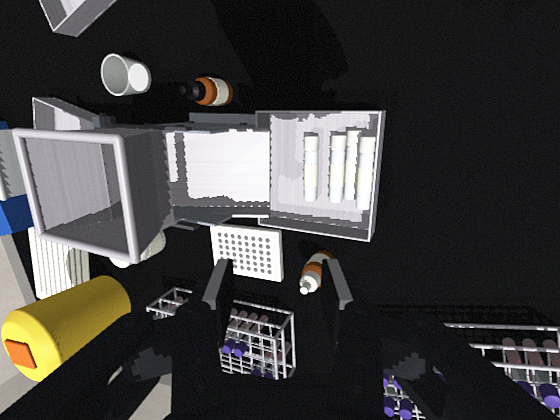

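The chute is clear and four tubes lie flat in the tray, at columns 311, 337, 352 and 366. The fifth may be hidden under the lip. No pictures are left to view, so I check with colour masks from a lower, more tilted pose.

```bash
cat > m.py <<'E'
from go import *
def comps(im,box,thr=12):
    u0,v0,u1,v1=box; a=im[v0:v1,u0:u1].astype(int); m=((a[:,:,0]-a[:,:,2]>thr)&(a.sum(2)>330)).astype(np.uint8)
    n,l,st,ce=cv2.connectedComponentsWithStats(m); return [(st[i].tolist(),(ce[i]+[u0,v0]).round(1).tolist()) for i in range(1,n) if st[i][4]>=12]
E
python3 - <<'E'
from m import *
w=cv2.imread("pics/w2.png")[:,:,::-1]; print("pix",[w[165,u].tolist() for u in(285,311,324,337,345,352,359,366)])
for r in comps(w,(10,100,400,245)): print("w2",r)
t=cv2.imread("pics/top4.png")[:,:,::-1]
for r in comps(t,(190,145,335,225)): print("top",r)
t=cv2.imread("pics/top0.png")[:,:,::-1]
for r in comps(t,(255,150,335,225)): print("top0",r)
s=cv2.imread("pics/sc4.png")[:,:,::-1]
for r in comps(s,(215,165,390,285)): print("scene",r)
E
python3 -m handwheel '[[-0.5,0,0,0,0.5,0,0.5],[0,0,0,0,2,0.4,0.5],[1,0,0,0,3.7,0.8,0.5],[2,0,0,0,5.4,1.2,0.5],[3,0,0,0,6,1.6,0.5]]'
python3 - <<'E'
from m import *
w=save("wrist","w3.png"); c=cal("wrist")
f=lambda x,y,z:proj(c,np.r_[O+x*X+y*Y,z]).round()
print("lip",f(112,50,52),f(112,-50,52),"under",f(98,45,13),f(98,-45,13),"far",f(245,80,42),f(245,-80,42))
for r in comps(w,(60,20,520,300)): print(r)
E
python3 go.py 400 0 250 0
```

```text
pix [[207, 203, 210], [255, 255, 254], [227, 221, 228], [251, 251, 248], [162, 161, 148], [254, 254, 253], [179, 190, 193], [254, 254, 254]]
w2 ([201, 0, 8, 5, 18], [214.8, 102.3])
w2 ([332, 60, 5, 26, 61], [344.2, 172.9])
w2 ([345, 61, 5, 31, 62], [356.9, 174.3])
w2 ([294, 65, 1, 20, 20], [304.0, 174.5])
w2 ([306, 65, 2, 21, 29], [316.3, 173.6])
w2 ([320, 70, 1, 16, 16], [330.0, 177.5])
w2 ([360, 81, 2, 12, 12], [370.9, 186.5])
w2 ([142, 134, 10, 11, 45], [157.2, 240.1])
top ([25, 31, 3, 10, 23], [215.9, 180.5])
top ([32, 35, 5, 10, 29], [223.9, 184.6])
top ([39, 35, 4, 9, 20], [230.6, 183.7])
top ([53, 36, 3, 10, 16], [243.6, 185.1])
top0 ([29, 30, 8, 11, 49], [287.2, 184.6])
top0 ([38, 31, 7, 12, 48], [295.6, 186.1])
top0 ([47, 31, 6, 14, 60], [304.4, 188.2])
time: 12.5
position: [590.1, 230.8, 274.7]
tcp_rot: [0.081, 0.91, -0.405, -0.037]
contact_force: [0.1, 0.2, -0.4]
opening: 42.7
grasp_force: 0.0
lip [262. 130.] [263. 205.] under [278. 132.] [278. 195.] far [356. 106.] [344. 256.]
([0, 40, 47, 65, 2456], [80.1, 93.4])
([163, 59, 24, 26, 377], [235.6, 91.9])
([156, 63, 8, 19, 99], [219.2, 92.4])
([0, 150, 4, 20, 50], [61.0, 181.8])
([126, 197, 17, 24, 223], [195.2, 227.5])
([73, 200, 3, 11, 13], [134.0, 224.7])
([55, 203, 23, 34, 126], [131.3, 237.6])
([28, 211, 100, 69, 3241], [137.9, 279.4])
([238, 243, 24, 32, 264], [312.7, 278.0])
([230, 258, 15, 19, 134], [298.5, 286.6])
at 391.2 0.1 269.0 t 12.55 F [-5.7  2.9 -4.8] open 42.7 | turn [-6.12 -0.05  0.03] shift [-0.01  0.8   0.23]
```

```bash
python3 - <<'E'
from m import *
w=save("wrist","w4.png"); g=cv2.cvtColor(w,cv2.COLOR_RGB2GRAY); c=cal("wrist"); print("cam",[( (-c[1].T@c[2])[:2]-O)@X,(-c[1].T@c[2])[2]])
xs=np.arange(86,248,4)
print("x   "," ".join("%3d"%x for x in xs))
for y in(-45,-30,-15,0,15,30,45):
    print("%4d"%y," ".join("%3d"%g[int(v),int(u)] for u,v in (proj(c,np.r_[O+x*X+y*Y,18]) for x in xs)))
t=cv2.cvtColor(cv2.imread("pics/top4.png"),cv2.COLOR_BGR2GRAY); d=cal("top"); xs=np.arange(-50,116,4)
print("top, chute/throat floor"); print("x   "," ".join("%3d"%x for x in xs))
for y in(-30,-10,10,30):
    print("%4d"%y," ".join("%3d"%t[int(v),int(u)] for u,v in (proj(d,np.r_[O+x*X+y*Y,100-(x-20)*.445]) for x in xs)))
E
```

```text
cam [np.float64(441.73883544577984), np.float64(317.8784026614577)]
x     86  90  94  98 102 106 110 114 118 122 126 130 134 138 142 146 150 154 158 162 166 170 174 178 182 186 190 194 198 202 206 210 214 218 222 226 230 234 238 242 246
 -45  97  88 134 156 147 145 211 241 241 243 246 246 243 246 247 247 244 255 255 255 255 242 184 247 246 244 255 255 255 255 236 246 255 255 255 255 246 143 152 147 150
 -30 101  97  96  97  98  99 106 250 241 241 247 246 246 245 246 248 244 255 255 255 255 247 183 138 245 245 254 255 255 255 243 255 255 255 255 255 247 144 153 146 152
 -15 100  93  97 100  99  97 128 250 243 236 247 248 236 237 238 239 248 255 255 255 254 247 223 199 240 238 255 255 255 255 248 255 254 255 255 255 250 151 151 149 143
   0 101  95  99  99 105  96 107 246 243 236 237 240 236 238 239 241 244 255 255 255 255 249 193 161 243 238 255 255 255 255 245 255 250 255 255 255 250 144 150 153 143
  15 105  92 103 100  95  92  91 252 244 240 238 241 236 238 240 238 243 255 255 255 255 244 203 186 239 245 254 255 255 255 241 254 251 255 255 255 250 151 150 153 149
  30 100  96  97 1
[... 508 characters left out ...]
 110 114
 -30 136 135 136 136 107  99  93  91  90  88  92  89  90  88  85 108 178 180 178 178 180 165 112  99 101  98  97  96  96  97  94 111 217 197 173 178 177 176 177 176 190 217
 -10 136 136 132 138 191 199 196 188 184 185 184 187 180  92  84 166 182 183 181 180 182 178 115 100  98  99  95  96  96  94  93 151 192 170 171 177 176 178 178 183 190 203
  10 135 136 133 149 175 196 192 183 180 182 182 183 175 103  89 107 162 179 180 179 179 161 137 100 100  97  99  97  94  96  93 127 182 190 181 184 187 188 186 185 195 202
  30 134 140 133 144 172 179 172 171 177 176 171 170 185 184 130 146 187 188 189 191 185 187 189 196 201 199 190 200 203 200 186 174 212 185 169 176 179 186 187 190 192 200
```

```bash
python3 - <<'E'
from m import *
s=robot.sense(); t=cv2.cvtColor(cv2.imread("pics/top4.png"),cv2.COLOR_BGR2GRAY); d=cal("top")
w=cv2.cvtColor(cv2.imread("pics/w4.png"),cv2.COLOR_BGR2GRAY); c=cal("wrist")
xs=np.arange(150,250,3); print("x     "," ".join("%3d"%x for x in xs))
for n,im,k in(("t",t,d),("w",w,c)):
  for y in(-25,-15,0,15,25):
    P=np.array([proj(k,np.r_[O+x*X+y*Y,13]) for x in xs],np.float32)
    print(n,"%4d"%y," ".join("%3d"%v for v in cv2.remap(im,P[:,0],P[:,1],cv2.INTER_LINEAR).ravel()))
print("lengthwise, top, y profile per tube")
ys=np.arange(-80,84,5); print("y      "," ".join("%3d"%y for y in ys))
for x in (168,204,222,240,232):
    P=np.array([proj(d,np.r_[O+x*X+y*Y,18]) for y in ys],np.float32); print("t x%d"%x," ".join("%3d"%v for v in cv2.remap(t,P[:,0],P[:,1],cv2.INTER_LINEAR).ravel()))
E
```

```text
x      150 153 156 159 162 165 168 171 174 177 180 183 186 189 192 195 198 201 204 207 210 213 216 219 222 225 228 231 234 237 240 243 246 249
t  -25 194 232 244 246 239 220 215 221 222 187 131 122 174 225 241 246 245 220 167 180 228 245 247 215 148 121 148 196 232 244 247 240 196 186
t  -15 194 234 244 245 239 220 211 218 220 188 137 129 178 224 241 246 246 224 169 192 230 244 249 238 166 127 149 197 232 244 247 242 204 147
t    0 189 230 240 235 228 215 212 219 218 180 130 128 176 223 242 247 245 212 162 193 232 245 245 193 123 121 146 194 231 244 248 234 180 133
t   15 177 221 240 243 233 215 213 220 216 179 128 120 158 209 238 247 242 197 147 175 223 243 249 223 142 113 132 177 222 242 248 233 177 134
t   25 195 231 244 245 233 209 215 221 207 156 117 125 174 218 238 242 234 193 150 171 215 239 244 205 136 116 148 194 229 242 246 234 179 169
w  -25 255 255 255 255 254 248 227 161 237 240 239 253 255 255 255 255 255 248 248 255 255 255 255 255 255 251 235 153 151 147 153 147 148 149
w  -15 255 255 255 255 253 247 226 157 222 239 238 252 255 255 255 255 255 249 254 255 255 255 255 
[... 643 characters left out ...]
5  80
t x168 103 132 205 208 217 220 219 216 214 217 216 215 217 212 213 212 214 215 217 214 217 216 215 216 216 213 217 219 220 212 106  26  13
t x204  98 122 207 214 220 224 223 219 192 153 154 164 163 168 173 166 162 170 158 145 150 147 156 167 150 125 104 202 225 219 114  32  12
t x222 104 164 211 204 219 222 217 193 127 127 144 134 118 149 143 117 119 126 115 128 139 119 111 132 116 122 128 200 224 223 121  24  11
t x240  89  98  93  91 103 117 233 248 248 247 246 247 247 247 247 247 247 248 248 247 242 244 244 246 167  92 101  93  97 156 127  35  26
t x232 102  98  99  97 106 118 190 221 219 216 217 223 221 222 226 223 221 214 209 208 208 218 214 209 130  98 101 102 105 133  99  25  24
```

```bash
python3 - <<'E'
from m import *
w=cv2.imread("pics/w4.png")[:,:,::-1]; c=cal("wrist")
for y in range(-48,60,12): print(y,[w[int(v),int(u)].tolist() for u,v in (proj(c,np.r_[O+x*X+y*Y,18]) for x in(88,94,100,106,109))])
def warm(im,k,name,Z,xr,yr):
    # warm/cream fraction on a plane grid, in hopper coordinates
    xs=np.arange(*xr,4);ys=np.arange(*yr,4); P=np.array([[proj(k,np.r_[O+x*X+y*Y,Z(x)]) for x in xs] for y in ys],np.float32)
    s=cv2.remap(cv2.GaussianBlur(im,(3,3),0),P[...,0],P[...,1],cv2.INTER_LINEAR).astype(int); r=(s[...,0]-s[...,2])/(s.sum(2)/3+1)
    print(name,xr); [print("%4d"%y,"".join("#" if q>.06 else "+" if q>.015 else "." for q in row)) for y,row in zip(ys,r)]
warm(w,c,"w4 under lip/tray",lambda x:18,(84,250),(-60,62))
warm(cv2.imread("pics/top4.png")[:,:,::-1],cal("top"),"top4 mouth, chute, tray",lambda x:18,(-60,256),(-60,62))
E
```

```text
-48 [[110, 111, 115], [156, 151, 157], [150, 149, 154], [145, 140, 149], [204, 198, 210]]
-36 [[100, 96, 100], [97, 95, 100], [96, 92, 99], [94, 91, 94], [175, 168, 176]]
-24 [[91, 90, 95], [99, 95, 100], [95, 93, 99], [101, 101, 105], [171, 165, 175]]
-12 [[99, 100, 104], [100, 96, 101], [101, 98, 103], [93, 90, 94], [164, 159, 168]]
0 [[100, 99, 102], [100, 97, 103], [92, 91, 97], [99, 93, 101], [108, 106, 112]]
12 [[97, 95, 100], [99, 96, 100], [97, 95, 101], [99, 98, 103], [93, 91, 96]]
24 [[100, 98, 102], [104, 102, 106], [93, 91, 95], [93, 90, 94], [91, 86, 94]]
36 [[101, 101, 107], [104, 103, 109], [99, 95, 99], [95, 95, 96], [93, 90, 94]]
48 [[101, 97, 104], [99, 99, 103], [98, 95, 104], [92, 90, 96], [95, 95, 101]]
w4 under lip/tray (84, 250)
 -60 ..........................................
 -56 ..........................................
 -52 ..........................................
 -48 ..........................................
 -44 ..........................................
 -40 ..........................................
 -36 ..........................................
 -
[... 3119 characters left out ...]
..++++++...++++++++.
  32 ....................................................+++++....++++++++++++++++..
  36 ....................................................+++++....++++++++++++++++..
  40 ....................................................++++.....++++++++++++++++..
  44 ................................................................++++++++.......
  48 ..................................................................+++++........
  52 ...............................................................................
  56 ...............................................................................
  60 ...............................................................................
```

The mask check settles the fifth tube. In the top view, shadowed cream at hopper x 220–230 shows it lying under the tube that is stacked against the far wall. That upper tube triangulates to about 35 mm, under the 50 mm limit. Nothing is under the lip, on the chute or in the hopper, so I hand in.

```bash
python3 -c "
from bench import robot
print(robot.close_job(), robot.sense()['time'])"
```

```text
the job is handed in; nothing more can be done
the job is handed in; nothing more can be done
```

I handed the job in at about 12.6 s of the 51 s allowed, with no verdict returned: the tray is seated against the stand, the gate is out at its end stop, the bystanders looked unmoved, and four tubes are plainly in the tray, with the fifth placed there only by colour masks, under a stacked tube.

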